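Push a carton down its stock lane and shut the keeper bar

ROBOT

A 6-joint arm with a two-finger parallel gripper is mounted at the origin on the work surface. World frame = base frame: x ahead of the robot, y to its left, z up, the work surface at z = 0. Lengths are in m, angles in rad, forces in N, time in s.
With the tool pointing down it reaches from about 0.4 to 0.825 m from the base axis. Payload 7 kg.
Tool frame: the origin (TCP) lies between the finger pads; the fingertips stand 8 mm ahead of it and the grasp point (between the pads) lies 11 mm behind it; z points along the fingers, y is the direction in which the jaws open and shut (so a half turn about z gives the same grasp; the last joint's range is limited). The gripper opens to 85 mm and grips with 20 to 120 N. Pads are 22 mm wide; open, the fingers measure 114 mm over their backs; the gripper's body (76 mm by 85 mm) begins 54 mm behind the grasp point. The pads swing forward as they close: fully open they stand 13 mm farther back than shut.
Start: joints at [-0.923, 0.359, 0.012, 0, -1.224, -0.288], TCP at [0.238, -0.632, 0.239] pointing down, gripper open.
Joint ranges: [-3.07, 3.07], [-1.43, 2.12], [-1.02, 1.25], [-3.03, 1.67], [-3.05, -0], [-3.03, 3.03]. Speed limits (rad/s): [2.39, 2.39, 3.01, 3.14, 3.14, 3.14].

INTERFACE

Orientations are given as a rotation vector (axis times angle).
In Python, from cell import env gives the robot as it stands. The module is installed in compiled form; this text tells all that it offers.
- The arm moves only by the shell command python3 -m pendant 'ROWS' [FORCE]. ROWS is JSON, a list of rows, each an object of numbers: "wx", "wy", "wz": the turn, a rotation vector about the world's x, y, z in rad; "dx", "dy", "dz": the shift along the world's x, y, z in cm; "jaw": the closure in counts, from 0 (fully open) to 255 (shut). In form: [{"wx": .., "wy": .., "wz": .., "dx": .., "dy": .., "dz": .., "jaw": ..}, ...]. A call has 1 to 10 rows; each row is the pose to reach, as a shift and turn from the pose commanded when the call began; what a row does not reach only later rows make up. A row lasts 1/8 s, in which the tool goes at most 62.5 mm and 10.7 degrees, less where a joint would pass 70% of its speed; a pose out of reach is approached as far as the arm can. A call with a gripper value outside its range is refused whole. The fingers move at their own pace and stop on an object; FORCE is the grip in N (left out, the last holds). Time passes only in rows, so rows that repeat a pose let the fingers close. It gives the time, the measured TCP pose, the force and the opening at its end, in the units of the state.
- env.get_obs(): the state, without advancing time (a new reading comes with each control period).
- env.read_camera(name): name is "side" or "top"; returns the picture (384x512x3 uint8, blue, green, red); there is no depth.
- env.get_calibration(name): a dict with "fx", "fy", "cx", "cy" (pixels), "world_to_cam" (4x4, takes a point from world to camera coordinates). Camera axes: x right, y down, z forward; pixel columns grow to the right and rows downward; lengths in m; the calibration is good to about 2 mm. A picture is of the moment at which its call begins. get_calibration takes no time and is no camera call.
- env.close_job(): hands the job in, once; it reports no verdict.
Trained networks look in the newest picture that a camera, given by its name, has taken for a name from the list of things; names that differ only in an ending like _2 or _b are one class to them, and where a whole thing is asked for, a point or a joint stands for the part that bears it (a point fixed in the world has none). Each returns a list of dicts, best first, with "p" (0 to 1); they miss things now and then, are a little off and sometimes report something else, mostly with a low value. They report only what shows in the picture. A call takes as long as a camera call. They do not tell look-alikes from the thing itself.
- env.recognise(camera, thing): "bbox" ([left, top, right, bottom] in pixels, round what is visible of it).
The state is a dict: "time_s": time; "q": joint angles; "joint_velocities": joint speeds; "tau": joint torques, N m; "tcp_pos": TCP position; "orientation": TCP orientation; "force": force on the tool from outside, world axes, zero at the start; "wrist_torque": the same for the moment, N m; "width": finger opening in m.
Only numpy, scipy, OpenCV 4.12 (cv2) and the standard library are available. Lean on these libraries where they do the work, as an engineer would, in place of code of your own. Each camera call takes 0.05 s, during which the arm holds its last target. There are 200 camera calls.

TASK

Push the large carton along its lane with the fingertips until it is fully home, square against the end stop, without the carton or the gripper touching either guide rail; never lift or tip it. Then push the sliding keeper bar fully shut behind it, and leave everything else on the counter where it is.

Things in the scene. Friction and masses are not known exactly. Their poses are not given: they have to be found in the camera images.
- lane: Fixed stock lane: black deck 6 mm thick, 170 wide, on the counter (z 0). Origin on the counter top, on the centre line, at the rails' open ends (mouth); x points down the lane to the end stop, y to its left (robot's side), z up. Deck from x -250 (apron where the carton waits) to 260. Face of the end stop, an aluminium plate 30 high above the deck, at x 240.
- near_rail: Left guide rail (robot's side): aluminium bar 240 long, 12 thick, its top 31 above the counter, from the mouth (lane x 0) to the end stop. Inner face at lane y +56; clear gap between the rails 112. Origin: mid-thickness, at the mouth, on the deck.
- far_rail: Right guide rail (the side away from the robot), same bar, inner face at lane y = -56. Origin as the other rail's.
- carton: The large cardboard carton with a paper strip along its top: 110 long (own x), 88 wide (own y), 60 high, 0.3 to 0.65 kg. Origin: centre of its underside. It waits on the apron, off the centre line by up to 20 and askew up to 0.2 rad, its x roughly down the lane. Home, its centre is at lane x 185, y 0; centred in the lane it has 12 mm free on each side.
- bar (a joint): Travel (m) of the keeper bar, steel, 12 x 12 x 115, sliding crosswise over the far rail at lane x 112, its underside 34 above the counter. 0 = fully shut (its tip reaches 12 past the centre line, behind a carton that is home); 0.064 to 0.075 at the start, drawn back clear of the lane, away from the robot. Shuts along lane +y to a hard stop; needs about 2 N, stays where left.
- bar_pad (a point): Middle of the upright push plate at the keeper bar's outer end, 68 above the counter; plate 30 wide (along the lane), 14 thick (along the travel), top 80 above the counter. Push its outer face (lane -y side) along lane +y. At lane x 112, lane y -96 minus the bar's travel. A fixed guide bracket, 54 high, straddles the bar at lane y -70 to -80.
- battery: Bystander, leave alone: power-tool battery pack, 75 x 62 x 59 tall (mm).
- socket: Bystander, leave alone: steel wrench socket, 30 across, 40 tall, upright (mm).
- screwdriver: Bystander, leave alone: screwdriver lying flat.
- wrench: Bystander, leave alone: open wrench lying flat.
- oil_can: Bystander, leave alone: grey can, 60 across, 110 tall (mm).
- tape: Bystander, leave alone: tape measure, 70 x 35 x 62 tall (mm).
- small_carton: Bystander, leave alone: small carton, 60 x 45 x 40 tall (mm).
Mind the look-alikes: they are no part of the job. What is shaped like the carton but yellow is not meant.

How it is judged:
By the outcome, as a careful person would: the job done as asked, in the order asked, and still so for the second after the job is handed in, with the robot touching nothing.
It also fails if it takes over 66 s, if anything falls off the work surface, if the arm or the gripper's body presses on something with over 40 N, if the wrist force passes 120 N, or if a joint passes its speed limit or range.

## Working session

There is one attempt and no reset: what is moved stays moved. The work goes in short steps, Python scripts to look and compute and a shell command to move; the robot and the scene stay as the last step left them, time stands still between calls to the robot, and variables do not carry over. Pictures are saved under pics/ and viewed, about 8 in all and at most 12, crops included, and the job is handed in when it is done.

```bash
mkdir -p pics; ls; python3 - <<'E'
from cell import env
import cv2
for n in ("top","side"):
    im=env.read_camera(n); cv2.imwrite(f"pics/{n}0.png",im)
    c=env.get_calibration(n); print(n,c)
    for t in ("carton","lane","near_rail","far_rail","bar","bar_pad"):
        print(t,[(r["bbox"],round(r["p"],2)) for r in env.recognise(n,t)[:3]])
o=env.get_obs();print(o)
E
```

```text
pics
top {'fx': 393.09692649579625, 'fy': 393.09692649579625, 'cx': 248.2092417701622, 'cy': 183.5079071285321, 'world_to_cam': array([[ 2.83383554e-02, -9.99596084e-01,  2.14626633e-03,
         1.70055114e-02],
       [-9.95805596e-01, -2.84176304e-02, -8.69692610e-02,
         5.30957801e-01],
       [ 8.69951245e-02,  3.27301809e-04, -9.96208684e-01,
         9.22879899e-01],
       [ 0.00000000e+00,  0.00000000e+00,  0.00000000e+00,
         1.00000000e+00]])}
carton [([306.9, 176.2, 362.3, 217.3], 0.85)]
lane [([158.9, 122.1, 373.0, 236.5], 0.93)]
near_rail [([168.3, 218.0, 273.0, 232.6], 0.67)]
far_rail [([166.6, 164.0, 265.5, 181.9], 0.8)]
bar [([208.6, 124.9, 223.6, 171.8], 0.81)]
bar_pad [([207.6, 121.8, 221.4, 173.1], 0.54)]
side {'fx': 455.79938424664, 'fy': 455.79938424664, 'cx': 252.79884372785205, 'cy': 196.7749948405763, 'world_to_cam': array([[-0.99256356, -0.12168044,  0.00338454,  0.55342631],
       [-0.09093828,  0.72273932, -0.68511175,  0.1004588 ],
       [ 0.08091855, -0.68032474, -0.72843012,  1.12253914],
       [ 0.        ,  0.        ,  0.        ,  1.  
[... 499 characters left out ...]
84.5], 0.38)]
{'time_s': 0.7, 'q': array([-9.22903741e-01,  3.58565278e-01,  1.19215822e-02, -4.40454673e-06,
       -1.22413206e+00, -2.88081355e-01]), 'joint_velocities': array([ 7.73778671e-05, -3.01026318e-04, -1.79086469e-04, -1.16380600e-05,
        1.16644588e-03,  1.23703243e-03]), 'tau': array([ 1.23356491e-03, -5.82765198e+01,  2.93605918e+01,  6.94019035e+00,
       -5.85958333e-04, -6.81134424e-06]), 'tcp_pos': array([ 0.23762887, -0.63176298,  0.23933333]), 'orientation': array([-5.62141628e-01,  3.09087684e+00, -2.59039556e-05]), 'force': array([-0.75133884, -0.1349809 ,  0.6480932 ]), 'wrist_torque': array([ 0.01480197, -0.03779722, -0.02879677]), 'width': 0.08512192527976871}
```

View pics/top0.png

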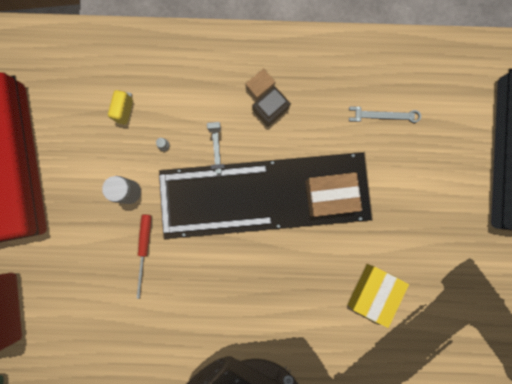

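View pics/side0.png

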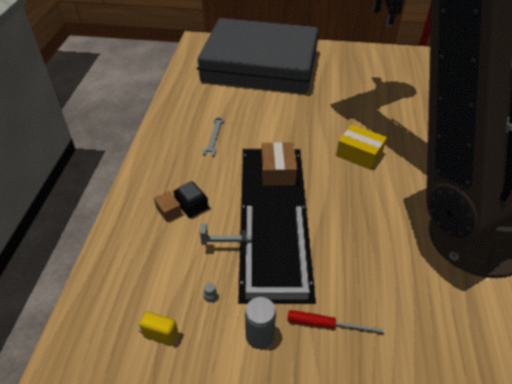

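```bash
cat > h.py <<'E'
from cell import env
import numpy as np, cv2
def p2w(n,uv,z):
    c=env.get_calibration(n);T=c["world_to_cam"];R,t=T[:3,:3],T[:3,3]
    uv=np.atleast_2d(np.asarray(uv,float));d=np.c_[(uv[:,0]-c["cx"])/c["fx"],(uv[:,1]-c["cy"])/c["fy"],np.ones(len(uv))]@R
    o=-R.T@t; return o+d*((z-o[2])/d[:,2])[:,None]
def w2p(n,P):
    c=env.get_calibration(n);T=c["world_to_cam"];q=np.atleast_2d(P)@T[:3,:3].T+T[:3,3]
    return np.c_[q[:,0]/q[:,2]*c["fx"]+c["cx"],q[:,1]/q[:,2]*c["fy"]+c["cy"]]
E
python3 - <<'E'
from h import *
im=cv2.imread("pics/top0.png")
m=(im.max(2)<50).astype(np.uint8); m[:110]=0;m[245:]=0;m[:,:150]=0;m[:,385:]=0
n,l,s,_=cv2.connectedComponentsWithStats(m); k=1+s[1:,4].argmax(); print(s[k])
pts=np.argwhere(l==k)[:,::-1]
# bottom (near) and top (far) deck edges, per column; right edge per row
e={}
for nm,idx,rng,f,d in (("near",0,(285,360),max,.5),("far",0,(275,355),min,-.5),("mouthend",1,(165,212),max,.5)):
    a=[(v,f(pts[pts[:,idx]==v][:,1-idx])+d) for v in range(*rng)]
    a=np.array(a); a=a if idx==0 else a[:,::-1]
    w=p2w("top",a,.006)[:,:2]; L=cv2.fitLine(w.astype(np.float32),cv2.DIST_HUBER,0,.001,.001).ravel(); e[nm]=L; print(nm,L,np.degrees(np.arctan2(L[1],L[0])))
cv2.imwrite("pics/c1.png",cv2.resize(im[110:250,150:380],None,fx=3.4,fy=3.4,interpolation=cv2.INTER_CUBIC))
E
```

```text
[ 209  154  162   73 3846]
near [ 0.11090373 -0.99383116  0.4402393  -0.14624584] -83.63258
far [ 0.33025202 -0.9438928   0.5668111  -0.12212921] -70.71592
mouthend [ 0.99204165  0.12591012  0.5290861  -0.25808027] 7.233317
```

View pics/c1.png

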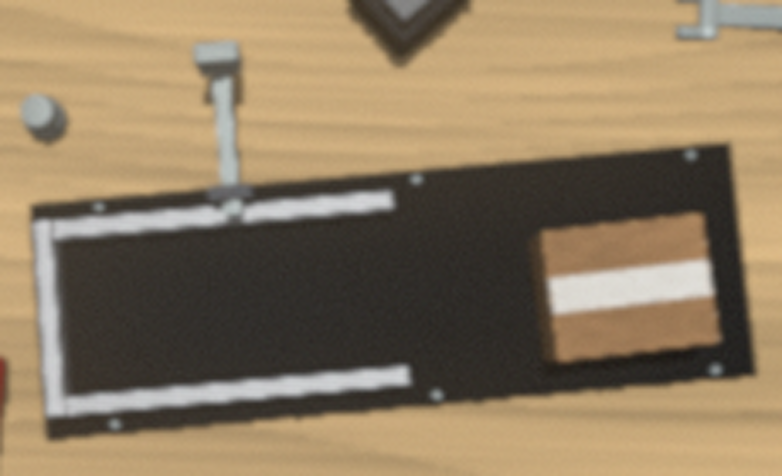

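```bash
cat >> h.py <<'E'
from scipy.optimize import least_squares
def fit(n,loc,uv,x0):
    loc=np.asarray(loc,float)
    def f(x):
        c,s=np.cos(x[2]),np.sin(x[2])
        return (w2p(n,np.c_[x[0]+c*loc[:,0]-s*loc[:,1],x[1]+s*loc[:,0]+c*loc[:,1],loc[:,2]])-uv).ravel()
    r=least_squares(f,x0,loss="soft_l1"); return r.x,r.fun.reshape(-1,2)
def l2w(L,P):
    P=np.atleast_2d(np.asarray(P,float));c,s=np.cos(L[2]),np.sin(L[2]);return np.c_[L[0]+c*P[:,0]-s*P[:,1],L[1]+s*P[:,0]+c*P[:,1],P[:,2]]
def w2l(L,P):
    P=np.atleast_2d(np.asarray(P,float));c,s=np.cos(L[2]),np.sin(L[2]);d=P[:,:2]-L[:2];return np.c_[c*d[:,0]+s*d[:,1],-s*d[:,0]+c*d[:,1]]
E
python3 - <<'E'
from h import *
g=lambda a:(np.array(a)+.5)/3.4-.5+[150,110]
np.set_printoptions(precision=4,suppress=True)
loc=[(.26,-.085,.006),(-.25,-.085,.006),(-.25,.085,.006),(.26,.085,.006),(0,.056,.031),(0,.068,.031),(0,-.068,.031),(0,-.056,.031)]
uv=g([(30,207),(729,144),(755,374),(48,438),(410,366),(411,385),(393,190),(394,209)])
L,r=fit("top",loc,uv,[.52,-.02,1.5]);print(L,r)
cl=[(.055,-.044,.066),(-.055,-.044,.066),(-.055,.044,.066),(.055,.044,.066)]
C,r=fit("top",cl,g([(540,230),(703,212),(720,341),(553,362)]),[.52,-.2,1.5]);print(C,r)
print("carton in lane",w2l(L,[C]),C[2]-L[2])
pad=p2w("top",g([(195,47),(237,45),(238,67),(198,68)]),.08);print("pad lane",w2l(L,pad))
np.save("L.npy",L)
im=cv2.imread("pics/side0.png")
for A,P in ((L,[l for l in loc]),(C,cl)):
    for p in w2p("side",l2w(A,P)): print(p); cv2.circle(im,tuple(int(round(v*16)) for v in p),16,(0,0,255),-1,shift=4)
cv2.imwrite("pics/c2.png",cv2.resize(im[130:320,190:350],None,fx=3,fy=3))
E
```

```text
[ 0.5057 -0.0149  1.6901] [[ 0.0003 -0.6873]
 [ 0.5529 -0.7299]
 [ 1.0416  0.4748]
 [-0.2988  0.8804]
 [-0.3506  0.2708]
 [-0.1601 -0.2479]
 [-0.2967  0.3034]
 [-0.1171 -0.33  ]]
[ 0.5086 -0.1668  1.7094] [[ 0.0728  0.0935]
 [-0.5046  0.1708]
 [-0.356   0.2699]
 [ 1.0046 -0.591 ]]
carton in lane [[-0.1512  0.0152]] 0.019354407986418964
pad lane [[ 0.1258 -0.1711]
 [ 0.0975 -0.1699]
 [ 0.0981 -0.1549]
 [ 0.1249 -0.1566]]
[237.9066 301.9364]
[242.2585 148.1999]
[300.0612 148.4518]
[316.0875 302.261 ]
[296.1241 205.7771]
[300.8757 205.7974]
[247.0208 205.5669]
[251.773  205.5872]
[262.7611 169.5611]
[261.5093 142.3387]
[293.1439 142.0808]
[296.394 169.259]
```

View pics/c2.png

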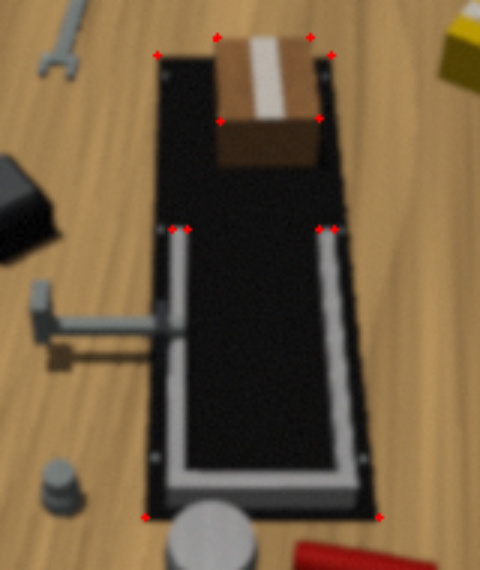

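```bash
python3 - <<'E'
from h import *
np.set_printoptions(precision=4,suppress=True)
L=np.load("L.npy");t=env.get_obs()["tcp_pos"]
for n,p in (("side start",(-.151,.095,.04)),("side end",(-.151,.055,.04)),("behind",(-.235,0,.045)),("home",(.119,0,.045)),("pad start",(.112,-.195,.06)),("pad end",(.112,-.114,.06))):
    w=l2w(L,[p])[0];print(n,w,"delta cm",(w-t)*100)
print("yellow",p2w("top",[(380,297)],.06), "ex,ey",l2w([0,0,L[2]],[[1,0,0],[0,1,0]]))
E
```

```text
side start [ 0.4293 -0.1761  0.04  ] delta cm [ 19.1705  45.567  -19.9333]
side end [ 0.469  -0.1713  0.04  ] delta cm [ 23.1421  46.0429 -19.9333]
behind [ 0.5337 -0.2482  0.045 ] delta cm [ 29.6025  38.3571 -19.4333]
home [0.4915 0.1033 0.045 ] delta cm [ 25.3902  73.5056 -19.4333]
pad start [0.686  0.1195 0.06  ] delta cm [ 44.835   75.1309 -17.9333]
pad end [0.6056 0.1099 0.06  ] delta cm [ 36.7925  74.167  -17.9333]
yellow [[ 0.2785 -0.2725  0.06  ]] ex,ey [[-0.119   0.9929  0.    ]
 [-0.9929 -0.119   0.    ]]
```

```bash
python3 -m pendant '[{"dx":5,"dy":10,"dz":0,"wz":-0.1,"jaw":105},{"dx":8,"dy":16,"dz":0,"wz":-0.2,"jaw":105},{"dx":11,"dy":22,"wz":-0.241,"jaw":105},{"dx":13,"dy":28,"wz":-0.241,"jaw":105},{"dx":15,"dy":34,"wz":-0.241,"jaw":105},{"dx":17,"dy":40,"wz":-0.241,"jaw":105},{"dx":19.2,"dy":45.6,"wz":-0.241,"jaw":105},{"dx":19.2,"dy":45.6,"wz":-0.241,"jaw":105},{"dx":19.2,"dy":45.6,"wz":-0.241,"jaw":105},{"dx":19.2,"dy":45.6,"wz":-0.241,"jaw":105}]'
```

```text
$[0]: bad value
```

```bash
python3 -m pendant '[{"dz":-5,"jaw":105},{"dz":-10,"jaw":105},{"dz":-14,"jaw":105},{"dz":-17,"jaw":105},{"dz":-19,"jaw":105},{"dz":-19.9,"jaw":105},{"dz":-19.9,"jaw":105}]'; python3 - <<'E'
from h import *
for n in("top","side"):cv2.imwrite(f"pics/{n}1.png",env.read_camera(n))
a=cv2.imread("pics/top1.png")[120:280,240:400];b=cv2.imread("pics/side1.png")[100:240,220:380]
cv2.imwrite("pics/c3.png",np.hstack([cv2.resize(a,(400,400)),cv2.resize(b,(400,400))]))
print(w2l(np.load("L.npy"),[env.get_obs()["tcp_pos"]]))
E
```

```text
[[-0.58060557  0.33955394]]$[0]: bad value
```

View pics/c3.png

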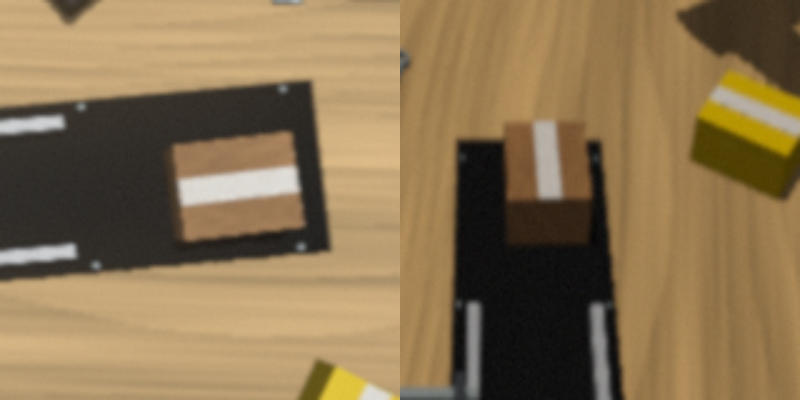

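The arm did not move: rows without all seven keys were refused, so the picture shows the scene unchanged. I'll resend with full rows.

```bash
python3 -m pendant '[{"wx":0,"wy":0,"wz":-0.1,"dx":5,"dy":10,"dz":0,"jaw":105},{"wx":0,"wy":0,"wz":-0.2,"dx":8,"dy":16,"dz":0,"jaw":105},{"wx":0,"wy":0,"wz":-0.241,"dx":11,"dy":22,"dz":0,"jaw":105},{"wx":0,"wy":0,"wz":-0.241,"dx":13,"dy":28,"dz":0,"jaw":105},{"wx":0,"wy":0,"wz":-0.241,"dx":15,"dy":34,"dz":0,"jaw":105},{"wx":0,"wy":0,"wz":-0.241,"dx":17,"dy":40,"dz":0,"jaw":105},{"wx":0,"wy":0,"wz":-0.241,"dx":19.2,"dy":45.6,"dz":0,"jaw":105},{"wx":0,"wy":0,"wz":-0.241,"dx":19.2,"dy":45.6,"dz":0,"jaw":105},{"wx":0,"wy":0,"wz":-0.241,"dx":19.2,"dy":45.6,"dz":0,"jaw":105},{"wx":0,"wy":0,"wz":-0.241,"dx":19.2,"dy":45.6,"dz":0,"jaw":105}]'
```

```text
time_s: 2.05
tcp_pos: [0.4297, -0.1755, 0.2395]
orientation: [-0.189, 3.136, -0.0]
force: [-0.1, 0.4, -0.5]
width: 0.0503
```

```bash
python3 -m pendant '[{"wx":0,"wy":0,"wz":0,"dx":0,"dy":0,"dz":-5,"jaw":105},{"wx":0,"wy":0,"wz":0,"dx":0,"dy":0,"dz":-10,"jaw":105},{"wx":0,"wy":0,"wz":0,"dx":0,"dy":0,"dz":-14,"jaw":105},{"wx":0,"wy":0,"wz":0,"dx":0,"dy":0,"dz":-17,"jaw":105},{"wx":0,"wy":0,"wz":0,"dx":0,"dy":0,"dz":-19,"jaw":105},{"wx":0,"wy":0,"wz":0,"dx":0,"dy":0,"dz":-19.9,"jaw":105},{"wx":0,"wy":0,"wz":0,"dx":0,"dy":0,"dz":-19.9,"jaw":105}]'; python3 - <<'E'
from h import *
for n in("top","side"):cv2.imwrite(f"pics/{n}2.png",env.read_camera(n))
a=cv2.imread("pics/top2.png")[120:280,240:400];b=cv2.imread("pics/side2.png")[100:240,220:380]
cv2.imwrite("pics/c4.png",np.hstack([cv2.resize(a,(400,400)),cv2.resize(b,(400,400))]))
print(w2l(np.load("L.npy"),[env.get_obs()["tcp_pos"]]))
E
```

```text
time_s: 2.92
tcp_pos: [0.4293, -0.1766, 0.0401]
orientation: [0.184, -3.135, 0.0]
force: [0.1, -0.5, -0.5]
width: 0.0504
[[-0.1512239  0.0942961]]
```

View pics/c4.png

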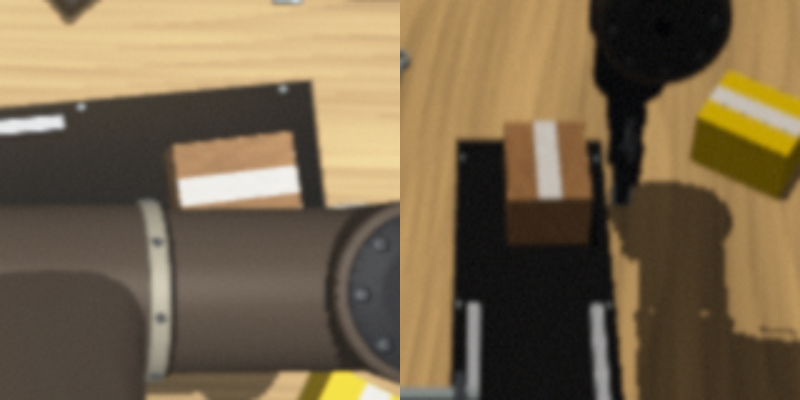

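```bash
python3 -m pendant '[{"wx":0,"wy":0,"wz":0,"dx":0.8,"dy":0.1,"dz":0,"jaw":105},{"wx":0,"wy":0,"wz":0,"dx":1.5,"dy":0.18,"dz":0,"jaw":105},{"wx":0,"wy":0,"wz":0,"dx":1.9,"dy":0.23,"dz":0,"jaw":105},{"wx":0,"wy":0,"wz":0,"dx":2.2,"dy":0.26,"dz":0,"jaw":105},{"wx":0,"wy":0,"wz":0,"dx":2.5,"dy":0.3,"dz":0,"jaw":105},{"wx":0,"wy":0,"wz":0,"dx":2.8,"dy":0.34,"dz":0,"jaw":105},{"wx":0,"wy":0,"wz":0,"dx":3.1,"dy":0.37,"dz":0,"jaw":105},{"wx":0,"wy":0,"wz":0,"dx":3.4,"dy":0.41,"dz":0,"jaw":105}]'; cat >> h.py <<'E'
def tcpl():
    return w2l(np.load("L.npy"),[env.get_obs()["tcp_pos"]])[0]
def carton():
    # side view: carton top brown+strip blob -> pose of top-face from mask contour
    L=np.load("L.npy");out={}
    for n in("top","side"):
        im=env.read_camera(n);cv2.imwrite(f"pics/{n}_now.png",im)
        r=env.recognise(n,"carton"); out[n]=[(np.round(x["bbox"]),round(x["p"],2)) for x in r[:2]]
    return out
E
python3 - <<'E'
from h import *
print(tcpl(),carton())
E
```

```text
time_s: 4.03
tcp_pos: [0.4637, -0.1717, 0.0402]
orientation: [0.186, -3.136, -0.0]
force: [-1.2, -1.6, -0.3]
width: 0.0505
[-0.15068547  0.06035316] {'top': [(array([306., 173., 359., 182.]), 0.98), (array([348., 264., 411., 326.]), 0.78)], 'side': [(array([338., 125., 386., 171.]), 0.96), (array([257., 142., 291., 186.]), 0.81)]}
```

```bash
cat >> h.py <<'E'
def strip(n,im,xr=(-.25,.27)):
    "carton pose in the lane from its white top strip"
    L=np.load("L.npy")
    m=(im.min(2)>150).astype(np.uint8)
    v,u=np.nonzero(m); q=w2l(L,p2w(n,np.c_[u,v],.066)); 
    k=(abs(q[:,1])<.04)&(q[:,0]>xr[0])&(q[:,0]<xr[1]); mm=np.zeros_like(m); mm[v[k],u[k]]=1
    N,l,s,_=cv2.connectedComponentsWithStats(mm,connectivity=4); j=1+s[1:,4].argmax(); v,u=np.nonzero(l==j)
    w=w2l(L,p2w(n,np.c_[u,v],.066)); c=w.mean(0); e=np.linalg.eigh(np.cov((w-c).T))[1][:,1]; e=e*np.sign(e[0])
    return "xy %.4f %.4f yaw %.3f ext %.3f..%.3f n %d"%(c[0],c[1],np.arctan2(e[1],e[0]),w[:,0].min(),w[:,0].max(),len(w))
E
python3 - <<'E'
from h import *
for n in("top","side"):
    for f in("0","_now"):print(n,f,strip(n,cv2.imread(f"pics/{n}{f}.png"),(-.25,-.05)))
E
```

```text
top 0 xy -0.1521 0.0155 yaw 0.027 ext -0.206..-0.098 n 509
top _now xy -0.0706 0.0254 yaw 1.514 ext -0.077..-0.064 n 71
side 0 xy -0.1509 0.0156 yaw 0.025 ext -0.203..-0.102 n 185
side _now xy -0.1537 0.0041 yaw -0.002 ext -0.207..-0.102 n 200
```

```bash
python3 -m pendant '[{"wx":0,"wy":0,"wz":0,"dx":0.2,"dy":0.02,"dz":0,"jaw":105},{"wx":0,"wy":0,"wz":0,"dx":0.4,"dy":0.05,"dz":0,"jaw":105},{"wx":0,"wy":0,"wz":0,"dx":0.4,"dy":0.05,"dz":0,"jaw":105},{"wx":0,"wy":0,"wz":0,"dx":-0.5,"dy":-0.05,"dz":0,"jaw":105},{"wx":0,"wy":0,"wz":0,"dx":-1.6,"dy":-0.2,"dz":0,"jaw":105},{"wx":0,"wy":0,"wz":0,"dx":-1.6,"dy":-0.2,"dz":0,"jaw":105}]';  python3 -m pendant '[{"wx":0,"wy":0,"wz":0,"dx":0,"dy":0,"dz":3,"jaw":105},{"wx":0,"wy":0,"wz":0,"dx":0,"dy":0,"dz":7,"jaw":105},{"wx":0,"wy":0,"wz":0,"dx":0,"dy":0,"dz":10,"jaw":105},{"wx":0,"wy":0,"wz":0,"dx":0,"dy":0,"dz":10,"jaw":105}]'; python3 - <<'E'
from h import *
carton();print(strip("side",cv2.imread("pics/side_now.png"),(-.25,-.05)))
L=np.load("L.npy");t=env.get_obs()["tcp_pos"];print(tcpl(),(l2w(L,[(-.245,0,.045)])[0]-t)*100)
E
```

```text
time_s: 4.97
tcp_pos: [0.4467, -0.1737, 0.0404]
orientation: [-0.186, 3.136, 0.0]
force: [0.1, -0.1, -0.5]
width: 0.05
time_s: 5.48
tcp_pos: [0.4495, -0.1738, 0.1429]
orientation: [-0.187, 3.13, -0.001]
force: [-0.1, 0.2, -0.3]
width: 0.0501
xy -0.1528 0.0009 yaw 0.004 ext -0.207..-0.105 n 190
[-0.15065059  0.07708594] [ 8.77649937 -8.45065649 -9.45158026]
```

```bash
python3 -m pendant '[{"wx":0,"wy":0,"wz":-0.18,"dx":0,"dy":-3,"dz":0,"jaw":105},{"wx":0,"wy":0,"wz":-0.36,"dx":0,"dy":-6,"dz":0,"jaw":105},{"wx":0,"wy":0,"wz":-0.54,"dx":2,"dy":-8.4,"dz":0,"jaw":105},{"wx":0,"wy":0,"wz":-0.72,"dx":4,"dy":-8.4,"dz":0,"jaw":105},{"wx":0,"wy":0,"wz":-0.9,"dx":6,"dy":-8.4,"dz":0,"jaw":105},{"wx":0,"wy":0,"wz":-1.08,"dx":8,"dy":-8.4,"dz":0,"jaw":105},{"wx":0,"wy":0,"wz":-1.26,"dx":8.8,"dy":-8.4,"dz":0,"jaw":105},{"wx":0,"wy":0,"wz":-1.44,"dx":8.8,"dy":-8.4,"dz":0,"jaw":105},{"wx":0,"wy":0,"wz":-1.571,"dx":8.8,"dy":-8.4,"dz":0,"jaw":105},{"wx":0,"wy":0,"wz":-1.571,"dx":8.8,"dy":-8.4,"dz":0,"jaw":105}]'; python3 - <<'E'
from h import *
from scipy.spatial.transform import Rotation as R
o=env.get_obs();L=np.load("L.npy");y=R.from_rotvec(o["orientation"]).as_matrix()[:,1]
print(tcpl(),np.degrees(np.arctan2(y[1],y[0])),np.degrees(L[2])-90,(l2w(L,[(-.245,0,.045)])[0]-o["tcp_pos"])*100,o["q"])
E
```

```text
time_s: 6.92
tcp_pos: [0.5352, -0.2575, 0.139]
orientation: [-2.084, -2.349, 0.002]
force: [-0.4, -0.1, -0.2]
width: 0.0502
[-0.24446652 -0.00038611] 6.84676611376776 6.833868673445863 [-0.03198904 -0.05756355 -9.40021785] [-1.19766930e-01  3.10953973e-01 -3.03379783e-01 -1.37662556e-04
 -9.58616619e-01 -2.90224852e+00]
```

Joint 6 is near its limit (-2.90 of -3.03), and pushing down the lane would exceed it; I'll turn the gripper half a turn (the same shape).

```bash
python3 -m pendant '[{"wx":0,"wy":0,"wz":0.18,"dx":0,"dy":0,"dz":0,"jaw":105},{"wx":0,"wy":0,"wz":0.36,"dx":0,"dy":0,"dz":0,"jaw":105},{"wx":0,"wy":0,"wz":0.54,"dx":0,"dy":0,"dz":0,"jaw":105},{"wx":0,"wy":0,"wz":0.72,"dx":0,"dy":0,"dz":0,"jaw":105},{"wx":0,"wy":0,"wz":0.9,"dx":0,"dy":0,"dz":0,"jaw":105},{"wx":0,"wy":0,"wz":1.08,"dx":0,"dy":0,"dz":0,"jaw":105},{"wx":0,"wy":0,"wz":1.26,"dx":0,"dy":0,"dz":0,"jaw":105},{"wx":0,"wy":0,"wz":1.44,"dx":0,"dy":0,"dz":0,"jaw":105},{"wx":0,"wy":0,"wz":1.571,"dx":0,"dy":0,"dz":0,"jaw":105}]' >/dev/null; python3 -m pendant '[{"wx":0,"wy":0,"wz":0.18,"dx":0,"dy":0,"dz":0,"jaw":105},{"wx":0,"wy":0,"wz":0.36,"dx":0,"dy":0,"dz":0,"jaw":105},{"wx":0,"wy":0,"wz":0.54,"dx":0,"dy":0,"dz":0,"jaw":105},{"wx":0,"wy":0,"wz":0.72,"dx":0,"dy":0,"dz":0,"jaw":105},{"wx":0,"wy":0,"wz":0.9,"dx":0,"dy":0,"dz":0,"jaw":105},{"wx":0,"wy":0,"wz":1.08,"dx":0,"dy":0,"dz":0,"jaw":105},{"wx":0,"wy":0,"wz":1.26,"dx":0,"dy":0,"dz":0,"jaw":105},{"wx":0,"wy":0,"wz":1.44,"dx":0,"dy":0,"dz":0,"jaw":105},{"wx":0,"wy":0,"wz":1.571,"dx":0,"dy":0,"dz":0,"jaw":105},{"wx":0,"wy":0,"wz":1.571,"dx":0,"dy":0,"dz":0,"jaw":105}]'; cat >> h.py <<'E'
def pose(target):
    from scipy.spatial.transform import Rotation as R
    o=env.get_obs();L=np.load("L.npy");y=R.from_rotvec(o["orientation"]).as_matrix()[:,1]
    print("lane",tcpl(),"z",o["tcp_pos"][2],"jaw yaw rel lane y",np.arctan2(y[1],y[0])-L[2]+np.pi/2,"delta cm",(l2w(L,[target])[0]-o["tcp_pos"])*100,"q6",o["q"][5],"F",o["force"])
E
python3 -c "
from h import *
pose((-.245,0,.045))"
```

```text
time_s: 9.3
tcp_pos: [0.5354, -0.2576, 0.1397]
orientation: [2.351, -2.083, -0.001]
force: [0.4, -1.0, 1.0]
width: 0.0501
lane [-0.24455661 -0.00058133] z 0.1396925843053395 jaw yaw rel lane y -3.1401554922312283 delta cm [-0.05244412 -0.05094095 -9.46925843] q6 0.24052350809827483 F [ 0.41460788 -0.96252772  1.04339999]
```

```bash
python3 -m pendant '[{"wx":0,"wy":0,"wz":0,"dx":0,"dy":0,"dz":-4,"jaw":105},{"wx":0,"wy":0,"wz":0,"dx":0,"dy":0,"dz":-7.5,"jaw":105},{"wx":0,"wy":0,"wz":0,"dx":0,"dy":0,"dz":-9.5,"jaw":105},{"wx":0,"wy":0,"wz":0,"dx":0,"dy":0,"dz":-9.5,"jaw":105}]'; python3 -m pendant '[{"wx":0,"wy":0,"wz":0,"dx":-0.24,"dy":2,"dz":0,"jaw":105},{"wx":0,"wy":0,"wz":0,"dx":-0.36,"dy":3,"dz":0,"jaw":105},{"wx":0,"wy":0,"wz":0,"dx":-0.48,"dy":4,"dz":0,"jaw":105},{"wx":0,"wy":0,"wz":0,"dx":-0.6,"dy":5,"dz":0,"jaw":105},{"wx":0,"wy":0,"wz":0,"dx":-0.72,"dy":6,"dz":0,"jaw":105},{"wx":0,"wy":0,"wz":0,"dx":-0.84,"dy":7,"dz":0,"jaw":105},{"wx":0,"wy":0,"wz":0,"dx":-0.96,"dy":8,"dz":0,"jaw":105},{"wx":0,"wy":0,"wz":0,"dx":-1.08,"dy":9,"dz":0,"jaw":105},{"wx":0,"wy":0,"wz":0,"dx":-1.2,"dy":10,"dz":0,"jaw":105},{"wx":0,"wy":0,"wz":0,"dx":-1.2,"dy":10,"dz":0,"jaw":105}]'; cat > chk.py <<'E'
from h import *
pose((.119,0,.045))
for n in("top","side"):
    im=env.read_camera(n);cv2.imwrite(f"pics/{n}_now.png",im)
    try: print(n,strip(n,im))
    except Exception as e: print(n,e)
E
python3 chk.py
```

```text
time_s: 9.8
tcp_pos: [0.5343, -0.2574, 0.0435]
orientation: [2.347, -2.086, -0.005]
force: [-0.2, 0.1, 0.9]
width: 0.0501
time_s: 11.05
tcp_pos: [0.5231, -0.1566, 0.0449]
orientation: [2.35, -2.085, -0.002]
force: [-0.1, -0.0, 0.8]
width: 0.0502
lane [-0.14278051 -0.00037913] z 0.04492801751201493 jaw yaw rel lane y -3.1413615055521245 delta cm [-3.15259398e+00  2.59875536e+01  7.19824880e-03] q6 0.05274295101776079 F [-0.13139556 -0.03952076  0.80441531]
top xy 0.2406 -0.0001 yaw 1.562 ext 0.233..0.247 n 212
side xy -0.0654 -0.0012 yaw -0.001 ext -0.105..-0.028 n 136
```

```bash
python3 -m pendant '[{"wx":0,"wy":0,"wz":0,"dx":-0.12,"dy":1,"dz":0,"jaw":105},{"wx":0,"wy":0,"wz":0,"dx":-0.24,"dy":2,"dz":0,"jaw":105},{"wx":0,"wy":0,"wz":0,"dx":-0.36,"dy":3,"dz":0,"jaw":105},{"wx":0,"wy":0,"wz":0,"dx":-0.48,"dy":4,"dz":0,"jaw":105},{"wx":0,"wy":0,"wz":0,"dx":-0.6,"dy":5,"dz":0,"jaw":105},{"wx":0,"wy":0,"wz":0,"dx":-0.72,"dy":6,"dz":0,"jaw":105},{"wx":0,"wy":0,"wz":0,"dx":-0.84,"dy":7,"dz":0,"jaw":105},{"wx":0,"wy":0,"wz":0,"dx":-0.96,"dy":8,"dz":0,"jaw":105},{"wx":0,"wy":0,"wz":0,"dx":-0.96,"dy":8,"dz":0,"jaw":105}]'; python3 chk.py
```

```text
time_s: 12.28
tcp_pos: [0.5142, -0.0768, 0.0455]
orientation: [-2.35, 2.084, -0.0]
force: [0.6, 0.8, 0.0]
width: 0.0499
lane [-0.06251595 -0.00108895] z 0.04547793837944908 jaw yaw rel lane y -3.1408511792914764 delta cm [-2.26799644 18.00967669 -0.04779384] q6 -0.10929708524076483 F [0.60231671 0.81255755 0.01400358]
top xy 0.0865 -0.0181 yaw -1.440 ext 0.079..0.095 n 116
side xy 0.0172 0.0003 yaw 0.025 ext -0.028..0.055 n 220
```

```bash
python3 - <<'E'
from h import *
a=cv2.imread("pics/top_now.png")[140:250,150:320];b=cv2.imread("pics/side_now.png")[150:310,220:340]
cv2.imwrite("pics/c5.png",np.hstack([cv2.resize(a,(420,272)),cv2.resize(b,(204,272))]).repeat(1,0) if 0 else np.hstack([cv2.copyMakeBorder(cv2.resize(a,(400,260),interpolation=2),0,260,0,0,0),cv2.resize(b,(390,520),interpolation=2)]))
E
```

```text
(no output)
```

View pics/c5.png

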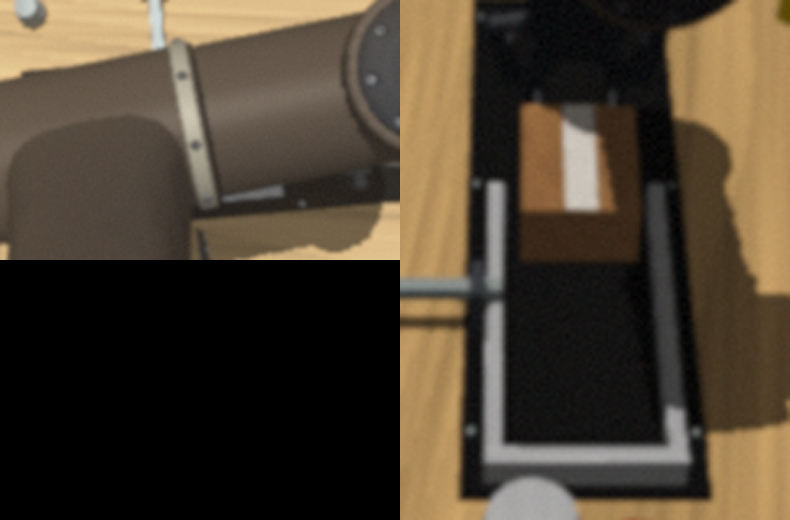

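```bash
python3 - <<'E'
from h import *
L=np.load("L.npy")
f=lambda x,y:((x-400+.5)/3.25-.5+220,(y+.5)/3.25-.5+150)
print(w2l(L,p2w("side",[f(521,212),f(638,213),f(520,104),f(637,104)],.066)))
print(w2l(L,p2w("side",[f(504,182),f(650,183)],.031)))
E
```

```text
[[ 0.06139175 -0.04364988]
 [ 0.06187611  0.04189734]
 [-0.05053414 -0.04404895]
 [-0.05109436  0.04761501]]
[[ 0.00022859 -0.05629979]
 [ 0.00062123  0.05710446]]
```

```bash
python3 -m pendant '[{"wx":0,"wy":0,"wz":0,"dx":-0.12,"dy":1,"dz":0,"jaw":105},{"wx":0,"wy":0,"wz":0,"dx":-0.24,"dy":2,"dz":0,"jaw":105},{"wx":0,"wy":0,"wz":0,"dx":-0.36,"dy":3,"dz":0,"jaw":105},{"wx":0,"wy":0,"wz":0,"dx":-0.49,"dy":4,"dz":0,"jaw":105},{"wx":0,"wy":0,"wz":0,"dx":-0.62,"dy":5,"dz":0,"jaw":105},{"wx":0,"wy":0,"wz":0,"dx":-0.74,"dy":6,"dz":0,"jaw":105},{"wx":0,"wy":0,"wz":0,"dx":-0.87,"dy":7,"dz":0,"jaw":105},{"wx":0,"wy":0,"wz":0,"dx":-1.0,"dy":8,"dz":0,"jaw":105},{"wx":0,"wy":0,"wz":0,"dx":-1.12,"dy":9,"dz":0,"jaw":105},{"wx":0,"wy":0,"wz":0,"dx":-1.12,"dy":9,"dz":0,"jaw":105}]'; python3 chk.py
```

```text
time_s: 13.62
tcp_pos: [0.5027, 0.0133, 0.0452]
orientation: [-2.35, 2.084, 0.001]
force: [-0.2, 0.1, 0.0]
width: 0.0507
lane [ 0.02835841 -0.00039823] z 0.0451584564357026 jaw yaw rel lane y -3.141201912064181 delta cm [-1.11809263  8.99502305 -0.01584564] q6 -0.29713012919850695 F [-0.21485759  0.10503369  0.04664639]
top xy 0.2423 0.0169 yaw -1.300 ext 0.231..0.253 n 131
side xy 0.1087 0.0009 yaw 0.033 ext 0.062..0.148 n 285
```

```bash
python3 -m pendant '[{"wx":0,"wy":0,"wz":0,"dx":-0.12,"dy":1,"dz":0,"jaw":105},{"wx":0,"wy":0,"wz":0,"dx":-0.25,"dy":2,"dz":0,"jaw":105},{"wx":0,"wy":0,"wz":0,"dx":-0.37,"dy":3,"dz":0,"jaw":105},{"wx":0,"wy":0,"wz":0,"dx":-0.5,"dy":4,"dz":0,"jaw":105},{"wx":0,"wy":0,"wz":0,"dx":-0.62,"dy":5,"dz":0,"jaw":105},{"wx":0,"wy":0,"wz":0,"dx":-0.75,"dy":6,"dz":0,"jaw":105},{"wx":0,"wy":0,"wz":0,"dx":-0.87,"dy":7,"dz":0,"jaw":105},{"wx":0,"wy":0,"wz":0,"dx":-0.99,"dy":8,"dz":0,"jaw":105},{"wx":0,"wy":0,"wz":0,"dx":-1.03,"dy":8.3,"dz":0,"jaw":105},{"wx":0,"wy":0,"wz":0,"dx":-1.06,"dy":8.5,"dz":0,"jaw":105}]'; python3 chk.py
```

```text
time_s: 14.98
tcp_pos: [0.4923, 0.0975, 0.0454]
orientation: [-2.35, 2.085, -0.0]
force: [0.6, -2.2, -0.4]
width: 0.0502
lane [ 1.13210450e-01 -3.93449626e-05] z 0.04537173670939015 jaw yaw rel lane y -3.1415555277408416 delta cm [-0.07279692  0.57437353 -0.03717367] q6 -0.4686331224141048 F [ 0.57023375 -2.18863638 -0.37080013]
top xy -0.2425 -0.0103 yaw 1.532 ext -0.250..-0.234 n 74
side xy 0.1942 0.0010 yaw 0.034 ext 0.148..0.233 n 336
```

```bash
python3 -m pendant '[{"wx":0,"wy":0,"wz":0,"dx":-0.02,"dy":0.2,"dz":0,"jaw":105},{"wx":0,"wy":0,"wz":0,"dx":-0.04,"dy":0.35,"dz":0,"jaw":105},{"wx":0,"wy":0,"wz":0,"dx":-0.06,"dy":0.5,"dz":0,"jaw":105}]'; python3 chk.py
```

```text
time_s: 15.45
tcp_pos: [0.4917, 0.1022, 0.0454]
orientation: [2.349, -2.086, 0.0]
force: [0.4, -3.2, 2.0]
width: 0.0501
lane [1.17885424e-01 4.84101716e-06] z 0.04541124113793502 jaw yaw rel lane y -3.142016722594005 delta cm [-0.01278178  0.11072332 -0.04112411] q6 -0.47830919871665584 F [ 0.42663296 -3.17408961  2.00691743]
top xy -0.2425 -0.0098 yaw 1.521 ext -0.250..-0.234 n 73
side xy 0.1987 0.0015 yaw 0.018 ext 0.153..0.238 n 335
```

```bash
python3 -m pendant '[{"wx":0,"wy":0,"wz":0,"dx":-0.01,"dy":0.1,"dz":0,"jaw":105},{"wx":0,"wy":0,"wz":0,"dx":-0.01,"dy":0.1,"dz":0,"jaw":105}]';python3 -m pendant '[{"wx":0,"wy":0,"wz":0,"dx":-0.01,"dy":0.1,"dz":0,"jaw":105},{"wx":0,"wy":0,"wz":0,"dx":-0.01,"dy":0.1,"dz":0,"jaw":105}]'; python3 chk.py
```

```text
time_s: 15.8
tcp_pos: [0.4915, 0.1033, 0.0453]
orientation: [2.35, -2.085, 0.0]
force: [0.3, -3.8, 2.9]
width: 0.0507
time_s: 16.05
tcp_pos: [0.4914, 0.1037, 0.0453]
orientation: [2.349, -2.085, 0.001]
force: [1.5, -7.7, 3.1]
width: 0.0502
lane [1.19442714e-01 8.30023274e-05] z 0.04533619356937328 jaw yaw rel lane y -3.142000478205439 delta cm [ 0.01350916 -0.04296924 -0.03361936] q6 -0.48214603180661847 F [ 1.47195094 -7.70196829  3.05703972]
top xy -0.2419 -0.0005 yaw 0.028 ext -0.249..-0.234 n 29
side xy 0.2003 0.0015 yaw 0.027 ext 0.153..0.238 n 337
```

```bash
python3 -m pendant '[{"wx":0,"wy":0,"wz":0,"dx":-0.01,"dy":0.1,"dz":0,"jaw":105},{"wx":0,"wy":0,"wz":0,"dx":-0.01,"dy":0.1,"dz":0,"jaw":105}]'; python3 chk.py; python3 - <<'E'
import cv2
b=cv2.imread("pics/side_now.png")[170:310,200:340]; cv2.imwrite("pics/c6.png",cv2.resize(b,(560,560),interpolation=2))
E
```

```text
time_s: 16.4
tcp_pos: [0.4913, 0.1038, 0.0454]
orientation: [2.348, -2.084, 0.001]
force: [4.5, -13.3, 3.5]
width: 0.0502
lane [0.11952527 0.0001387 ] z 0.045351574311490235 jaw yaw rel lane y -3.142040768257643 delta cm [ 0.02002128 -0.05050372 -0.03515743] q6 -0.4840917532708054 F [  4.53478015 -13.33755717   3.47087914]
top xy -0.2427 -0.0168 yaw -0.880 ext -0.250..-0.235 n 35
side xy 0.2005 0.0015 yaw 0.025 ext 0.153..0.238 n 336
```

View pics/c6.png

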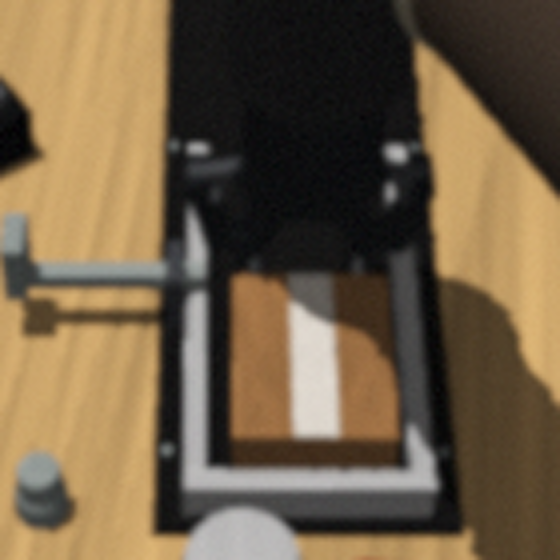

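```bash
python3 -m pendant '[{"wx":0,"wy":0,"wz":0,"dx":0.06,"dy":-0.5,"dz":0,"jaw":105},{"wx":0,"wy":0,"wz":0,"dx":0.24,"dy":-2,"dz":0,"jaw":105},{"wx":0,"wy":0,"wz":0,"dx":0.36,"dy":-3,"dz":0,"jaw":105},{"wx":0,"wy":0,"wz":0,"dx":0.36,"dy":-3,"dz":4,"jaw":105},{"wx":0,"wy":0,"wz":0,"dx":0.36,"dy":-3,"dz":9,"jaw":150},{"wx":0,"wy":0,"wz":0,"dx":0.36,"dy":-3,"dz":14,"jaw":255},{"wx":0,"wy":0,"wz":0,"dx":0.36,"dy":-3,"dz":14,"jaw":255}]'; python3 - <<'E'
from h import *
pose((.112,-.215,.07))
E
python3 chk.py | tail -1
```

```text
time_s: 17.38
tcp_pos: [0.4972, 0.0759, 0.1894]
orientation: [-2.344, 2.08, -0.005]
force: [0.0, 0.9, -1.0]
width: 0.0005
lane [ 0.09113054 -0.00238532] z 0.18942858141923075 jaw yaw rel lane y -3.1417341517201134 delta cm [ 20.86208474   4.60204061 -11.94285814] q6 -0.42457447004048576 F [ 0.01681427  0.87009765 -0.98540566]
side xy 0.1878 0.0017 yaw -0.004 ext 0.133..0.238 n 426
```

```bash
python3 -m pendant '[{"wx":0,"wy":0,"wz":0,"dx":6,"dy":1.3,"dz":0,"jaw":255},{"wx":0,"wy":0,"wz":0,"dx":12,"dy":2.6,"dz":0,"jaw":255},{"wx":0,"wy":0,"wz":0,"dx":17,"dy":3.7,"dz":0,"jaw":255},{"wx":0,"wy":0,"wz":0,"dx":20.9,"dy":4.5,"dz":0,"jaw":255},{"wx":0,"wy":0,"wz":0,"dx":20.9,"dy":4.5,"dz":0,"jaw":255},{"wx":0,"wy":0,"wz":0,"dx":20.9,"dy":4.5,"dz":-5,"jaw":255},{"wx":0,"wy":0,"wz":0,"dx":20.9,"dy":4.5,"dz":-9,"jaw":255},{"wx":0,"wy":0,"wz":0,"dx":20.9,"dy":4.5,"dz":-11.9,"jaw":255},{"wx":0,"wy":0,"wz":0,"dx":20.9,"dy":4.5,"dz":-11.9,"jaw":255}]'; python3 - <<'E'
from h import *
pose((.112,-.1175,.07))
L=np.load("L.npy")
a=env.read_camera("top")[100:250,150:300];b=env.read_camera("side")[170:310,170:310]
cv2.imwrite("pics/c7.png",np.hstack([cv2.resize(a,(400,400),interpolation=2),cv2.resize(b,(400,400),interpolation=2)]))
E
```

```text
time_s: 18.6
tcp_pos: [0.7009, 0.1192, 0.0624]
orientation: [2.344, -2.082, -0.006]
force: [-0.2, 0.7, 0.6]
width: -0.0001
lane [ 0.10983573 -0.2098157 ] z 0.062369978404263636 jaw yaw rel lane y -3.142357605339855 delta cm [-9.19173528 -0.88358391  0.76300216] q6 -0.32209284584918896 F [-0.17152961  0.67063192  0.60685278]
```

View pics/c7.png

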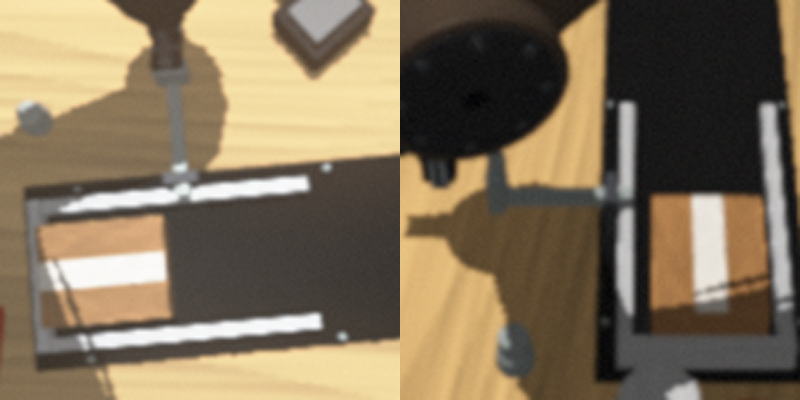

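```bash
python3 -m pendant '[{"wx":0,"wy":0,"wz":0,"dx":-1,"dy":-0.1,"dz":0.5,"jaw":255},{"wx":0,"wy":0,"wz":0,"dx":-2,"dy":-0.2,"dz":0.5,"jaw":255},{"wx":0,"wy":0,"wz":0,"dx":-3,"dy":-0.3,"dz":0.5,"jaw":255},{"wx":0,"wy":0,"wz":0,"dx":-4,"dy":-0.4,"dz":0.5,"jaw":255},{"wx":0,"wy":0,"wz":0,"dx":-5,"dy":-0.5,"dz":0.5,"jaw":255},{"wx":0,"wy":0,"wz":0,"dx":-6,"dy":-0.6,"dz":0.5,"jaw":255},{"wx":0,"wy":0,"wz":0,"dx":-7,"dy":-0.7,"dz":0.5,"jaw":255},{"wx":0,"wy":0,"wz":0,"dx":-7.8,"dy":-0.8,"dz":0.5,"jaw":255},{"wx":0,"wy":0,"wz":0,"dx":-8.2,"dy":-0.82,"dz":0.5,"jaw":255},{"wx":0,"wy":0,"wz":0,"dx":-8.4,"dy":-0.84,"dz":0.5,"jaw":255}]'; python3 -c "
from h import *
pose((.112,-.1175,.07))"
```

```text
time_s: 19.95
tcp_pos: [0.6196, 0.1118, 0.0712]
orientation: [2.349, -2.085, -0.0]
force: [1.4, -0.7, 0.8]
width: 0.0003
lane [ 0.11220541 -0.12819317] z 0.07120236227085984 jaw yaw rel lane y -3.1418194259459957 delta cm [-1.05927591 -0.14763453 -0.12023623] q6 -0.36909373362309633 F [ 1.38728253 -0.73369417  0.8486066 ]
```

```bash
python3 -m pendant '[{"wx":0,"wy":0,"wz":0,"dx":-0.3,"dy":-0.04,"dz":0,"jaw":255},{"wx":0,"wy":0,"wz":0,"dx":-0.6,"dy":-0.07,"dz":0,"jaw":255},{"wx":0,"wy":0,"wz":0,"dx":-0.8,"dy":-0.1,"dz":0,"jaw":255},{"wx":0,"wy":0,"wz":0,"dx":-0.8,"dy":-0.1,"dz":0,"jaw":255}]'; python3 -m pendant '[{"wx":0,"wy":0,"wz":0,"dx":-0.15,"dy":-0.02,"dz":0,"jaw":255},{"wx":0,"wy":0,"wz":0,"dx":-0.3,"dy":-0.04,"dz":0,"jaw":255},{"wx":0,"wy":0,"wz":0,"dx":-0.3,"dy":-0.04,"dz":0,"jaw":255}]'; python3 -c "
from h import *
pose((.112,-.1175,.07))"
```

```text
time_s: 20.45
tcp_pos: [0.6115, 0.1109, 0.0711]
orientation: [2.349, -2.085, -0.001]
force: [-0.3, 0.5, 0.8]
width: -0.0002
time_s: 20.82
tcp_pos: [0.6087, 0.1106, 0.0712]
orientation: [2.349, -2.085, -0.0]
force: [1.2, 0.7, -0.4]
width: -0.0001
lane [ 0.11227111 -0.11717589] z 0.0712034266373891 jaw yaw rel lane y -3.1418491922218266 delta cm [ 0.03540705 -0.02306183 -0.12034266] q6 -0.37566135513148663 F [ 1.23006069  0.73266943 -0.43013161]
```

```bash
for i in 1 2; do :; done; python3 -m pendant '[{"wx":0,"wy":0,"wz":0,"dx":-0.15,"dy":-0.02,"dz":0,"jaw":255},{"wx":0,"wy":0,"wz":0,"dx":-0.3,"dy":-0.04,"dz":0,"jaw":255},{"wx":0,"wy":0,"wz":0,"dx":-0.3,"dy":-0.04,"dz":0,"jaw":255}]'; python3 - <<'E'
from h import *
pose((.112,-.1175,.07))
a=env.read_camera("top")[100:250,150:300];b=env.read_camera("side")[170:310,170:310]
cv2.imwrite("pics/c8.png",np.hstack([cv2.resize(a,(400,400),interpolation=2),cv2.resize(b,(400,400),interpolation=2)]))
E
```

```text
time_s: 21.2
tcp_pos: [0.6081, 0.1107, 0.0716]
orientation: [-2.347, 2.082, -0.004]
force: [10.2, -1.1, -6.7]
width: 0.0001
lane [ 0.11250867 -0.11663604] z 0.07163129640568631 jaw yaw rel lane y -3.141354044990952 delta cm [ 0.09183504 -0.04022487 -0.16312964] q6 -0.37750609823107434 F [10.244963   -1.13907309 -6.69753871]
```

View pics/c8.png

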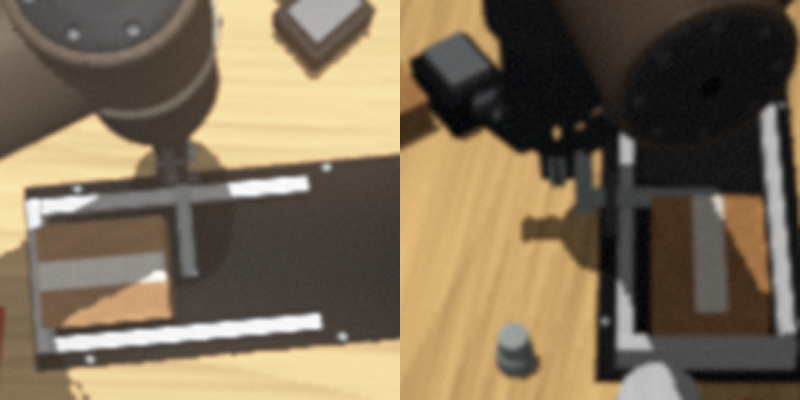

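Hard stop reached: 10 N at the predicted place, and the bar's tip shows past the centre line behind the carton (left panel at 190,275). Retracting.

```bash
python3 -m pendant '[{"wx":0,"wy":0,"wz":0,"dx":1,"dy":0.12,"dz":0,"jaw":255},{"wx":0,"wy":0,"wz":0,"dx":3,"dy":0.36,"dz":0,"jaw":255},{"wx":0,"wy":0,"wz":0,"dx":5,"dy":0.6,"dz":0,"jaw":255},{"wx":0,"wy":0,"wz":0,"dx":5,"dy":0.6,"dz":4,"jaw":255},{"wx":0,"wy":0,"wz":0,"dx":6,"dy":0.7,"dz":9,"jaw":255},{"wx":0,"wy":0,"wz":0,"dx":8,"dy":0.8,"dz":14,"jaw":255},{"wx":0,"wy":0,"wz":0,"dx":10,"dy":0.8,"dz":16,"jaw":255},{"wx":0,"wy":0,"wz":0,"dx":10,"dy":0.8,"dz":16,"jaw":255}]'; python3 - <<'E'
from h import *
pose((.112,-.1175,.07))
a=env.read_camera("top");b=env.read_camera("side");L=np.load("L.npy")
print(strip("top",a,(.1,.27)),strip("side",b,(.1,.27)))
for im,n in((a,"top"),(b,"side")):
  P=[(.106,.012,.046),(.118,.012,.046),(.097,-.103,.08),(.127,-.103,.08)]+[(.185+sx*.055,sy*.044,.066) for sx in(-1,1) for sy in(-1,1)]
  for p in w2p(n,l2w(L,P)): im[int(round(p[1])),int(round(p[0]))]=(0,0,255)
cv2.imwrite("pics/c9.png",np.hstack([cv2.resize(a[110:250,150:290],(400,400),interpolation=0),cv2.resize(b[170:310,190:330],(400,400),interpolation=0)]))
cv2.imwrite("pics/top_end.png",a)
E
```

```text
time_s: 22.3
tcp_pos: [0.7072, 0.1182, 0.2327]
orientation: [-2.348, 2.085, -0.001]
force: [-0.1, -0.1, -0.8]
width: -0.0002
lane [ 0.10811745 -0.21593897] z 0.23273125016070867 jaw yaw rel lane y -3.1423859171932307 delta cm [ -9.82015816  -0.78583739 -16.27312502] q6 -0.31789824695296987 F [-0.0543116  -0.07342503 -0.75257771]
xy 0.1826 0.0018 yaw -0.006 ext 0.131..0.235 n 522 xy 0.1826 0.0014 yaw -0.007 ext 0.128..0.233 n 408
```

View pics/c9.png

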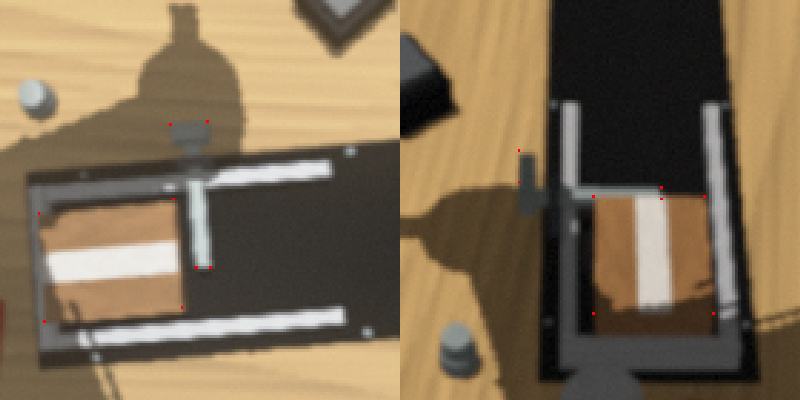

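```bash
python3 - <<'E'
from h import *
L=np.load("L.npy")
a0=cv2.imread("pics/top0.png");a=env.read_camera("top")
def back(im,x0):
    out=[]
    for y in (-.03,-.02,.02,.03):
        xs=np.arange(x0-.02,x0+.02,.0005);p=w2p("top",l2w(L,np.c_[xs,np.full_like(xs,y),np.full_like(xs,.066)])).astype(np.float32)
        v=cv2.remap(im[:,:,2].astype(np.float32),p[:,:1],p[:,1:],1).ravel();h=(v[:10].mean()+v[-10:].mean())/2
        out.append(round(xs[np.argmax(v>h)],4))
    return out
print("back edge start",back(a0,-.207),"end",back(a,.13),"want .130")
for t in("battery","socket","screwdriver","wrench","oil_can","tape","small_carton"):
    r=env.recognise("top",t)[:1];print(t,[np.round(x["bbox"]) for x in r])
d=cv2.absdiff(a0,a).max(2)
for n,(u,v,w,h) in dict(batt=(248,82,45,48),sock=(152,135,20,20),wrench=(345,100,80,28),scr=(133,210,22,92),can=(100,172,42,38),tape=(105,86,30,42),small=(242,66,36,34),yellow=(340,262,75,68)).items(): print(n,(d[v:v+h,u:u+w]>60).sum(),end=" ")
E
```

```text
back edge start [np.float64(-0.2055), np.float64(-0.2055), np.float64(-0.207), np.float64(-0.207)] end [np.float64(0.11), np.float64(0.11), np.float64(0.1295), np.float64(0.1305)] want .130
battery [array([252.,  87., 291., 127.])]
socket [array([157., 137., 169., 150.])]
screwdriver [array([134., 214., 152., 301.])]
wrench [array([349., 102., 425., 123.])]
oil_can [array([100., 174., 139., 200.])]
tape [array([111.,  89., 131., 124.])]
small_carton [array([246.,  73., 278.,  99.])]
batt 0 sock 0 wrench 0 scr 403 can 643 tape 0 small 0 yellow 242
```

```bash
python3 -c "
from cell import env
print(env.close_job())"
```

```text
the job is handed in; nothing more can be done
None
```

The carton is home against the end stop and the keeper bar is shut behind it. I handed the job in with the arm raised clear at about 22 s on the robot's clock.

**Carton:** I first centred and squared it on the apron with a sideways push. Then I pushed it down the lane with both fingertips, kept above rail height. At the end the tool stalled against the stop at about 13 N, against 2–3 N while sliding.
- **Distance:** its back edge reads lane x 0.130, which is the target.
- **Alignment:** it sits about 1.5 mm off the centre line with a yaw of about -0.006 rad. That leaves roughly 10 mm to each rail. I saw no rail contact.

**Keeper bar:** I pushed its plate from the outer side to the hard stop, reaching about 10 N where the stop was predicted. The bar's drawn-in position lines up with the fully shut position in both cameras.

**Checks that disagreed or could not be used:**
- The strip centroid put the carton at x 0.1826 instead of 0.185. That is near the calibration error, and shadow and the bar beside the strip affect it.
- The two back-edge samples on the bar side picked up the bar itself, so I ignored them.
- The picture difference from the start was zero around the battery, socket, wrench, tape measure and small carton. It was not zero around the screwdriver, oil can and yellow carton. I put this down to the arm and its shadow. I did not take the tool low near any of them, and the screwdriver and oil can were still found about where they started. I did not check the yellow carton separately.

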